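Show the bench camera the unstoppered flask and its stopper

TASK

Report the flask that was left open: press the record button on the small box, then point at the open conical flask with the fingers aimed down just a few centimetres above the middle of its mouth for two seconds, then in the same way at the small rubber stopper that fits its neck, and finish while still pointing there. Touch nothing but the record button and its box, lift nothing, and do not bring the fingers down over any other flask or over the large stopper.

Things in the scene. Friction and masses are not known exactly. Their poses are not given: they have to be found in the camera images.
- rec_button (a joint): travel of the record button, m: 0 up, 0.006 fully down; a spring returns it. It starts to move at about 1.5 N and is fully down at 5 N. It counts as pressed from 0.004.
- rec_button_top (a point): centre of the flat top of the white round push button (34 mm across), 48 mm above the bench when up; pressed straight down. It sits in a steel collar (50 mm across) on a grey box 90 x 80 x 30 mm that is fixed to the bench. The top stands 6 mm above the collar.
- flask_open: the conical glass flask without a stopper: 85 mm wide at the foot, 140 mm tall, neck 34 mm across outside (39 mm at the lip) and 28 mm inside; loose. Origin: centre of the underside, z up.
- flask_open_top (a point): centre of the open flask's mouth, level with its rim, 140 mm above the bench; z up.
- flask_b: a like conical flask, closed with a brown rubber stopper that rises to 155 mm; loose, to be left alone. Origin: centre of the underside.
- flask_b_top (a point): centre of the top of the stopper in flask_b, 155 mm above the bench.
- flask_c: a second closed flask like flask_b; loose, to be left alone. Origin: centre of the underside. The three flasks stand in a row that runs left-right, about 170 mm apart (at least 120), in any order.
- flask_c_top (a point): centre of the top of the stopper in flask_c, 155 mm above the bench.
- stopper_small: the small brown rubber stopper, standing on its wide end on the bench nearer the robot than the flasks: 33 mm across below, 27 mm on top, 30 mm tall; loose. Origin: centre of the underside.
- stopper_small_top (a point): centre of the small stopper's top, 30 mm above the bench; z up.
- stopper_large: the large brown rubber stopper, too wide for the flasks: 54 mm across below, 44 mm on top, 36 mm tall; loose, standing beside the small one to its left or right, to be left alone. Origin: centre of the underside.
- stopper_large_top (a point): centre of the large stopper's top, 36 mm above the bench.
- marker: black marker pen lying on the bench, 130 mm long, 16 mm high; loose bystander. Origin: under its middle.
- beaker: empty glass beaker, 94 mm across, 120 mm tall; loose bystander at the right end of the flask row. Origin: centre of the underside.
- reagent: brown glass bottle with black cap, 70 mm across, 150 mm tall; loose bystander at the left end of the flask row. Origin: centre of the underside.
- dish: white porcelain dish, 84 mm across, 30 mm tall; loose bystander on the left. Origin: centre of the underside.
Not all that is in view belongs to the job. Leave any green or yellow look-alike of the stopper_small alone.

How it is judged:
By the outcome, as a careful person would: the job done as asked, in the order asked, and still so for the second after the job is handed in, with the robot touching nothing.
It also fails if it takes over 53 s, if anything falls off the work surface, if the arm or the gripper's body presses on something with over 40 N, if the wrist force passes 120 N, or if a joint passes its speed limit or range.

ROBOT

A 6-joint arm with a two-finger parallel gripper is mounted at the origin on the work surface. World frame = base frame: x ahead of the robot, y to its left, z up, the work surface at z = 0. Lengths are in m, angles in degrees, forces in N, time in s.
With the tool pointing down it reaches from about 0.35 to 0.875 m from the base axis. Payload 4.2 kg.
Tool frame: the origin (TCP) lies between the finger pads, 19 mm behind the fingertips; this is the grasp point; z points along the fingers, y is the line along which they close (so a half turn about z gives the same grasp; the last joint's range is limited). The gripper opens to 87 mm and grips with 3 to 60 N. Pads are 19 mm wide; open, the fingers measure 117 mm over their backs; the gripper's body (75 mm by 190 mm) begins 51 mm behind the grasp point.
Start: joints at [-51.532, 22.042, 0.453, 0, -68.411, -14.817], TCP at [0.251, -0.572, 0.241] pointing down, gripper open.
Joint ranges: [-179.83, 179.83], [-69.29, 118.12], [-61.27, 80.66], [-181.25, 117.63], [-171.15, -9.14], [-177.46, 177.46]. Speed limits (degrees/s): [159.86, 159.86, 180, 180, 180, 180].

INTERFACE

Orientations are given as a 3x3 rotation matrix whose columns are the frame's x, y, z axes.
In Python, from station import sense, eyes, r gives the robot as it stands.
- The arm moves only by the tool jog_arm, never from a script. Its argument "increments" is a list of rows, each a list of 4 numbers: the shift along the tool's x, y, z normalised to -1 to 1, where 1 is 0.02 m, then the turn about the tool's z normalised to -1 to 1, where 1 is 0.08 rad. A call has 1 to 10 rows; each row shifts and turns the commanded pose from where the row before left it, along the tool's axes as they then stand; what a row does not reach is not made up. A row lasts 1/10 s, in which the tool goes at most 50 mm and 8.59 degrees, less where a joint would pass 70% of its speed; a pose out of reach is approached as far as the arm can. A call with a number of a shift or a turn outside -1 to 1 is refused whole. A call with a gripper value outside its range is refused whole. "grip" is the finger opening in mm, from 0 to 87, set as the call begins (left out, the last holds). The fingers move at their own pace and stop on an object; the grip force is fixed at half the most. Time passes only in rows, so rows that do not move let the fingers close. It gives the time, the measured TCP pose, the force, the opening and the grip force at its end, in the units of the state.
- sense(): the state, without advancing time (a new reading comes with each control period).
- eyes.capture(name): name is "scene" or "top" or "wrist"; returns the picture (400x640x3 uint8, blue, green, red); there is no depth.
- eyes.get_calibration(name): a dict with "camera_matrix" (3x3 intrinsics, pixels), "R" (3x3) and "t" (3): a world point X has camera coordinates R X + t; the wrist camera has in their place "T_tool_cam" (4x4, takes a point from camera to tool coordinates, whose origin is the TCP and whose axes are the flange's). Camera axes: x right, y down, z forward; pixel columns grow to the right and rows downward; lengths in m; the calibration is good to about 2 mm. The wrist camera is an equidistant fisheye: a pixel r from the principal point sees the ray r / f radians off the axis. A picture is of the moment at which its call begins: read the wrist's pose just before it. get_calibration takes no time and is no camera call.
- r.finish_job(): hands the job in; it is judged then, once.
Trained networks look in the newest picture that a camera, given by its name, has taken for a name from the list of things; names that differ only in an ending like _2 or _b are one class to them, and where a whole thing is asked for, a point or a joint stands for the part that bears it (a point fixed in the world has none). Each returns a list of dicts, best first, with "conf" (0 to 1); they miss things now and then, are a little off and sometimes report something else, mostly with a low value. They report only what shows in the picture. A call takes as long as a camera call. They do not tell look-alikes from the thing itself.
- eyes.spot_in(camera, name): "centre" ([x, y, z] in m, in world coordinates, good to about 4 mm: the middle of the surface that is visible of it).
- eyes.outline_of(camera, name): "mask" (400x640 bool, what is visible of it).
The state is a dict: "time_s": time; "joints": joint angles; "joint_velocities": joint speeds; "effort": joint torques, N m; "tcp_pos": TCP position; "ee_rot": TCP orientation; "wrist_force": force on the tool from outside, world axes, zero at the start; "moment": the same for the moment, N m; "gripper_width": opening from 0.0 (shut) to 1.0 (fully open); "gripper_force": force on a finger pad.
Only numpy, scipy, OpenCV 4.12 (cv2) and the standard library are available. Lean on these libraries where they do the work, as an engineer would, in place of code of your own. Each camera call takes 0.05 s, during which the arm holds its last target. There are 200 camera calls.

## Working session

There is one attempt and no reset: what is moved stays moved. The work goes in short steps, Python scripts to look and compute and a tool call to move; the robot and the scene stay as the last step left them, time stands still between calls to the robot, and variables do not carry over. Pictures are saved under pics/ and viewed, at most 10 in all, crops included, and the job is handed in when it is done.

Besides the shell and the picture viewer there is one more tool, called by a JSON object that holds its "op" and its "data". jog_arm: Moves the arm, as the interface text tells. Its arguments: {"type":"object","properties":{"increments":{"type":"array"},"grip":{"type":"number"}},"required":["increments"]}

```bash
mkdir -p pics; ls
python3 - <<'E'
from station import sense, eyes, r
import cv2, numpy as np
s=sense();print(s['time_s'],s['tcp_pos'],np.round(s['ee_rot'],3),s['wrist_force'],s['gripper_width'])
for c in ['scene','top']:
    cv2.imwrite(f'pics/{c}1.png',eyes.capture(c))
    for n in ['rec_button_top','flask_open','flask_b_top','stopper_small','stopper_large','marker','beaker']:
        print(c,n,[(np.round(d['centre'],3).tolist(),round(d['conf'],2)) for d in eyes.spot_in(c,n)])
print(sense()['time_s'])
E
```

```text
pics
0.0 [ 0.25052689 -0.5720073   0.24018321] [[-0.916 -0.401 -0.001]
 [-0.401  0.916  0.002]
 [ 0.     0.002 -1.   ]] [0.97314975 0.2923785  0.14100477] 0.9993928655890888
scene rec_button_top [([0.437, -0.234, 0.049], 0.43), ([0.602, -0.157, 0.054], 0.27), ([0.664, 0.186, 0.062], 0.17)]
scene flask_open [([0.603, -0.148, 0.056], 0.7)]
scene flask_b_top [([0.661, 0.186, 0.064], 0.7)]
scene stopper_small [([0.398, 0.244, 0.014], 0.63), ([0.537, 0.243, 0.018], 0.58), ([0.455, 0.423, 0.022], 0.29)]
scene stopper_large [([0.491, 0.084, 0.026], 0.85)]
scene marker []
scene beaker [([0.6, -0.155, 0.057], 0.71), ([0.655, -0.328, 0.076], 0.7)]
top rec_button_top []
top flask_open [([0.622, 0.006, 0.057], 0.74), ([0.571, -0.143, 0.05], 0.72)]
top flask_b_top [([0.631, 0.174, 0.061], 0.93)]
top stopper_small [([0.451, 0.167, 0.033], 0.69), ([0.524, 0.239, 0.029], 0.59), ([0.385, 0.24, 0.032], 0.44)]
top stopper_large [([0.474, 0.08, 0.037], 0.69)]
top marker [([0.41, -0.13, 0.01], 0.55)]
top beaker [([0.635, -0.353, 0.058], 0.59)]
0.8
```

View pics/scene1.png

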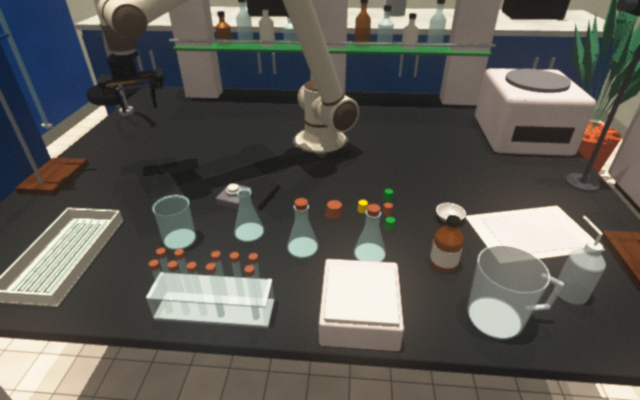

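View pics/top1.png

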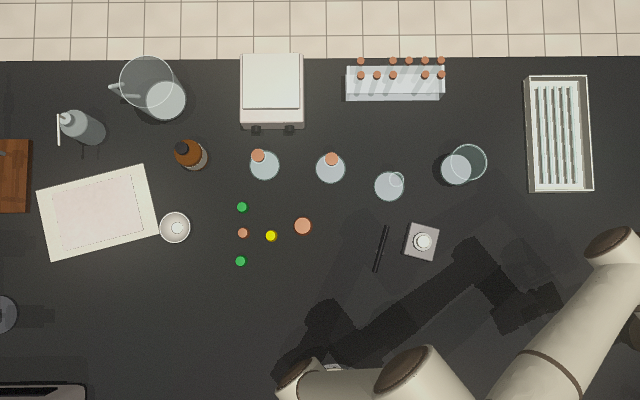

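The scene shows the open flask at (248,215) and brown small stopper at (388,209) amid green and yellow look-alikes. In the top view the flask mouth is near (396,180), the small stopper at (242,233), the large one at (303,226) and the button at (422,241). I'll zoom in to refine these.

Run:
```python
import cv2,numpy as np
t=cv2.imread('pics/top1.png');s=cv2.imread('pics/scene1.png')
f=lambda im,x,y,w,h,k:cv2.resize(im[y:y+h,x:x+w],None,fx=k,fy=k,interpolation=cv2.INTER_CUBIC)
a=np.hstack([f(t,365,160,80,100,5),f(s,215,170,80,100,5)])
cv2.imwrite('pics/crop.png',a)
b=np.hstack([f(t,225,190,90,80,4),f(s,325,180,90,80,4)])
cv2.imwrite('pics/crop2.png',b)
```

```text
(no output)
```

View pics/crop.png

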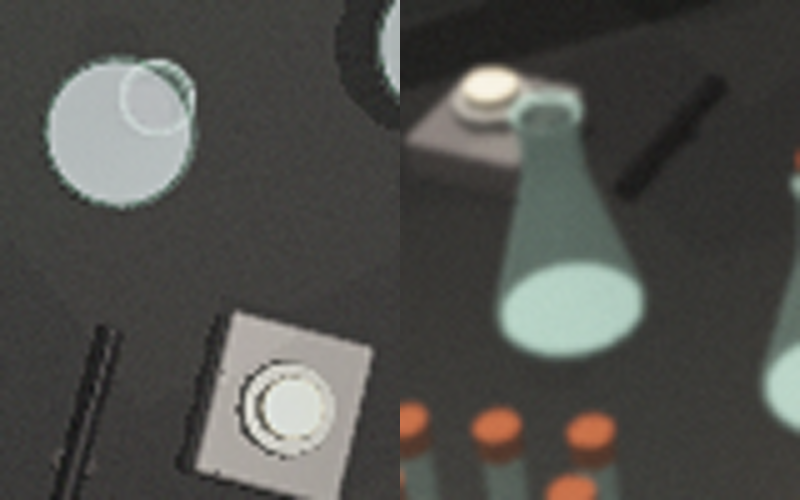

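View pics/crop2.png

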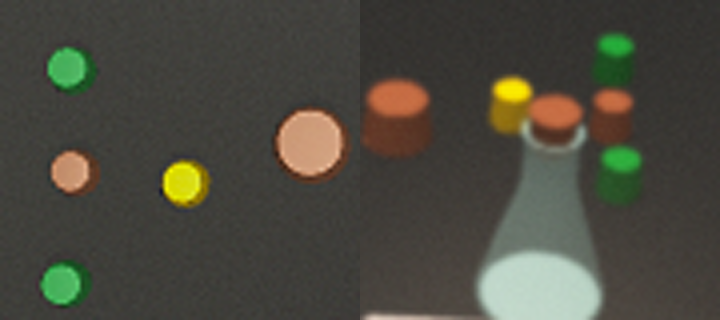

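The crops show the target tops clearly. Top view: button (423.8,241.4), mouth (396.6,179.4), small stopper (242.7,233). Scene: (233,187), (244.4,192.8), (388,205.2). Triangulating now.

Run:
```python
from station import eyes
import cv2,numpy as np
T,S=eyes.get_calibration('top'),eyes.get_calibration('scene')
P=[np.array(c['camera_matrix'])@np.c_[c['R'],c['t']] for c in (T,S)]
def plane(c,p,z):
    R=np.array(c['R']);o=-R.T@np.array(c['t']);d=R.T@np.linalg.inv(c['camera_matrix'])@[*p,1]
    return (o+d*(z-o[2])/d[2])[:2]
for n,a,b,z in [('button',(423.8,241.4),(233,187),.048),('mouth',(396.6,179.4),(244.4,192.8),.14),('small',(242.75,233),(388,205.25),.03),('large',(302.5,226),(334.5,204.5),.036)]:
    X=cv2.triangulatePoints(P[0],P[1],np.float64(a)+.0,np.float64(b)).ravel();print(n,np.round(X[:3]/X[3],4),np.round(plane(T,a,z),4),np.round(plane(S,b,z),4))
for a in [(258,155.5),(331,158.5)]: print(plane(T,a,.155))
for a in [(388,228),(375,271)]: print('marker',plane(T,a,.016))
```

```text
button [ 0.4304 -0.2358  0.0507] [ 0.4308 -0.2382] [ 0.4268 -0.2344]
mouth [ 0.5827 -0.1544  0.1384] [ 0.5829 -0.1563] [ 0.5852 -0.1503]
small [0.4591 0.2411 0.0282] [0.459  0.2396] [0.4612 0.2426]
large [0.4755 0.0819 0.0341] [0.4755 0.0803] [0.4778 0.0841]
[0.64345988 0.1837571 ]
[0.6341269  0.00533411]
marker [ 0.46843082 -0.14944459]
marker [ 0.3539614  -0.11181732]
```

{"op": "jog_arm", "data": {"increments": [[-1,0.785,0,0],[-1,0.785,0,0],[-1,0.785,0,0],[-1,0.785,0,0],[-1,0.785,0,0],[-1,0.785,0,0],[-1,0.785,0,0],[-1,0.785,0,0],[-1,0.785,0,0],[-1,0.785,0,0]], "grip": 0}}

```text
time_s: 1.8
tcp_pos: [0.3714, -0.3475, 0.2415]
ee_rot: [[-0.916, -0.401, 0.0], [-0.401, 0.916, -0.0], [-0.0, -0.0, -1.0]]
wrist_force: [0.3, -0.3, -0.6]
gripper_width: 0.169
gripper_force: 0.0
```

{"op": "jog_arm", "data": {"increments": [[-1,0.785,0,0],[-1,0.785,0,0],[-1,0.785,0,0],[-1,0.785,0,0],[-1,0.785,0,0],[0,0,1,0],[0,0,1,0],[0,0,1,0],[0,0,1,0],[0,0,0,0]]}}

```text
time_s: 2.8
tcp_pos: [0.4293, -0.2358, 0.159]
ee_rot: [[-0.916, -0.401, -0.006], [-0.401, 0.916, 0.002], [0.004, 0.004, -1.0]]
wrist_force: [-0.2, 0.5, 0.0]
gripper_width: 0.003
gripper_force: 0.0
```

{"op": "jog_arm", "data": {"increments": [[0,0,0.9,0],[0,0,0.9,0],[0,0,0.9,0],[0,0,0.9,0],[0,0,0.4,0],[0,0,0,0],[0,0,0,0]]}}

```text
time_s: 3.5
tcp_pos: [0.4319, -0.2367, 0.0822]
ee_rot: [[-0.916, -0.402, 0.002], [-0.402, 0.916, -0.001], [-0.001, -0.001, -1.0]]
wrist_force: [-0.7, -1.0, 0.4]
gripper_width: 0.003
gripper_force: 0.0
```

Run:
```python
from station import sense, eyes, r
import cv2, numpy as np
a=[cv2.resize(eyes.capture('top')[190:290,370:470],(400,400)),cv2.resize(eyes.capture('scene')[140:240,185:285],(400,400))]
cv2.imwrite('pics/press.png',np.hstack(a))
s=sense();print(s['tcp_pos'],s['wrist_force'],s['time_s'])
```

```text
[ 0.43191357 -0.23663201  0.08237813] [-0.94140574 -0.58129994 -0.37440046] 3.6
```

View pics/press.png

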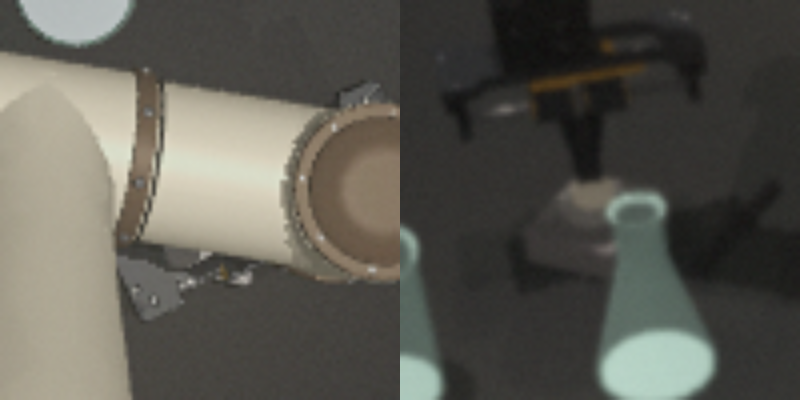

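The fingers are centred over the button, about 15 mm above it. Next I press.

{"op": "jog_arm", "data": {"increments": [[0,0,0.4,0],[0,0,0.3,0],[0,0,0.2,0],[0,0,0.15,0],[0,0,0.05,0],[0,0,0,0],[0,0,0,0]]}}

```text
time_s: 4.3
tcp_pos: [0.4319, -0.2366, 0.0644]
ee_rot: [[-0.915, -0.404, 0.002], [-0.404, 0.915, -0.002], [-0.001, -0.002, -1.0]]
wrist_force: [-9.4, 8.8, 40.3]
gripper_width: 0.006
gripper_force: 20.3
```

{"op": "jog_arm", "data": {"increments": [[0,0,-0.15,0],[0,0,0,0]]}}

```text
time_s: 4.5
tcp_pos: [0.4318, -0.2366, 0.0648]
ee_rot: [[-0.915, -0.402, 0.002], [-0.402, 0.915, -0.001], [-0.001, -0.002, -1.0]]
wrist_force: [-4.0, 3.7, 21.1]
gripper_width: 0.002
gripper_force: 10.2
```

{"op": "jog_arm", "data": {"increments": [[0,0,-0.1,0],[0,0,0,0]]}}

```text
time_s: 4.7
tcp_pos: [0.4317, -0.2365, 0.0651]
ee_rot: [[-0.916, -0.402, 0.002], [-0.402, 0.916, -0.001], [-0.001, -0.001, -1.0]]
wrist_force: [0.3, 0.6, 5.3]
gripper_width: 0.007
gripper_force: 2.4
```

{"op": "jog_arm", "data": {"increments": [[0,0,-0.15,0],[0,0,0,0]]}}

```text
time_s: 4.9
tcp_pos: [0.4317, -0.2365, 0.0677]
ee_rot: [[-0.916, -0.401, 0.001], [-0.401, 0.916, -0.0], [-0.001, -0.001, -1.0]]
wrist_force: [1.4, 0.6, 3.1]
gripper_width: 0.01
gripper_force: 1.7
```

Spring response (5.3 N → 3.1 N over the release) confirms the press. Now I lift and go to the flask mouth.

{"op": "jog_arm", "data": {"increments": [[0,0,-1,0],[0,0,-1,0],[0,0,-1,0],[0,0,-1,0],[0,0,-1,0],[0,0,-1,0],[0,0,-1,0],[0,0,-1,0],[0,0,-1,0],[0,0,0,0]]}}

```text
time_s: 5.9
tcp_pos: [0.432, -0.2368, 0.249]
ee_rot: [[-0.916, -0.401, 0.004], [-0.401, 0.916, -0.001], [-0.003, -0.003, -1.0]]
wrist_force: [-0.4, -0.6, 0.1]
gripper_width: 0.003
gripper_force: 0.0
```

{"op": "jog_arm", "data": {"increments": [[-0.95,0.08,0,0],[-0.95,0.08,0,0],[-0.95,0.08,0,0],[-0.95,0.08,0,0],[-0.95,0.08,0,0],[-0.95,0.08,0,0],[-0.95,0.08,0,0],[-0.95,0.08,0,0],[-0.95,0.08,0,0],[0,0,0,0]]}}

```text
time_s: 6.9
tcp_pos: [0.5843, -0.1529, 0.2461]
ee_rot: [[-0.915, -0.403, -0.001], [-0.403, 0.915, 0.0], [0.0, 0.0, -1.0]]
wrist_force: [-0.8, 0.5, 0.2]
gripper_width: 0.006
gripper_force: 0.0
```

{"op": "jog_arm", "data": {"increments": [[0,0,0.6,0],[0,0,0.6,0],[0,0,0,0],[0,0,0,0]]}}

```text
time_s: 7.3
tcp_pos: [0.5813, -0.1549, 0.2227]
ee_rot: [[-0.916, -0.401, -0.001], [-0.401, 0.916, -0.0], [0.001, 0.0, -1.0]]
wrist_force: [0.3, -1.3, 0.2]
gripper_width: 0.006
gripper_force: 0.0
```

Run:
```python
from station import sense, eyes, r
import cv2, numpy as np
a=[cv2.resize(eyes.capture('wrist'),(640,400))]
cv2.imwrite('pics/wr.png',a[0]);cv2.imwrite('pics/sc2.png',cv2.resize(eyes.capture('scene')[120:270,185:335],(600,600)))
s=sense();print(s['tcp_pos'],s['wrist_force'],s['time_s'])
```

```text
[ 0.58191007 -0.15493306  0.22367603] [-0.38439362 -0.30121094 -0.68544662] 7.4
```

View pics/sc2.png

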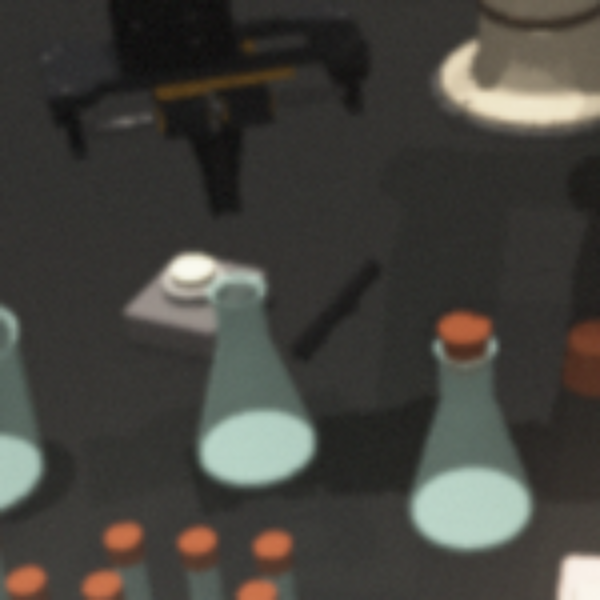

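View pics/wr.png

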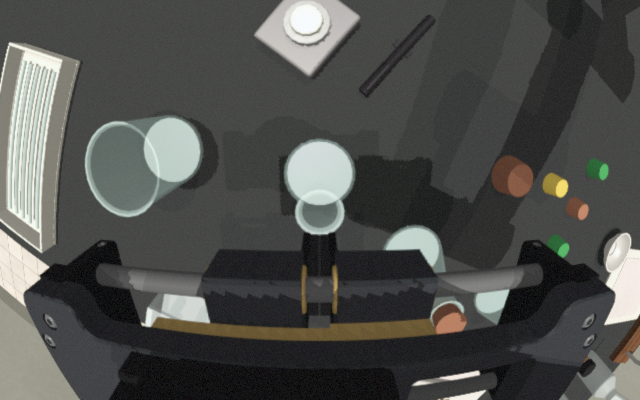

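The wrist view shows the mouth rim centred at (319,212) with the fingers in line just behind it. I'll check that by geometry, plus the small stopper's top near (573,205).

Run:
```python
from station import sense, eyes
import numpy as np
c=eyes.get_calibration('wrist');K=np.array(c['camera_matrix']);M=np.array(c['T_tool_cam']);s=sense()
R=np.array(s['ee_rot']);p=np.array(s['tcp_pos']);o=p+R@M[:3,3]
for q,z in [((319.5,212),.14),((573,205),.03),((306,20),.048)]:
    v=np.array([(q[0]-K[0,2])/K[0,0],(q[1]-K[1,2])/K[1,1]]);th=np.linalg.norm(v)
    d=R@M[:3,:3]@np.r_[v/th*np.sin(th),np.cos(th)]
    print(o+d*(z-o[2])/d[2])
```

```text
[ 0.58244717 -0.15246475  0.14      ]
[0.46117985 0.21264517 0.03      ]
[ 0.43099981 -0.23332608  0.048     ]
```

{"op": "jog_arm", "data": {"increments": [[0,0.07,0.5,0],[0,0,0.5,0],[0,0,0.5,0],[0,0,0,0],[0,0,0,0],[0,0,0,0],[0,0,0,0],[0,0,0,0],[0,0,0,0],[0,0,0,0]]}}

```text
time_s: 8.4
tcp_pos: [0.5814, -0.1533, 0.1934]
ee_rot: [[-0.916, -0.401, 0.0], [-0.401, 0.916, 0.0], [-0.0, -0.0, -1.0]]
wrist_force: [-0.5, 0.2, -0.3]
gripper_width: 0.006
gripper_force: 0.0
```

{"op": "jog_arm", "data": {"increments": [[0,0,0,0],[0,0,0,0],[0,0,0,0],[0,0,0,0],[0,0,0,0],[0,0,0,0],[0,0,0,0],[0,0,0,0],[0,0,0,0],[0,0,0,0]]}}

```text
time_s: 9.4
tcp_pos: [0.5814, -0.1533, 0.1933]
ee_rot: [[-0.916, -0.401, -0.0], [-0.401, 0.916, -0.0], [0.0, 0.0, -1.0]]
wrist_force: [-0.3, 1.5, 0.9]
gripper_width: 0.005
gripper_force: 0.0
```

{"op": "jog_arm", "data": {"increments": [[0,0,0,0],[0,0,0,0],[0,0,0,0],[0,0,0,0],[0,0,0,0],[0,0,0,0],[0,0,0,0],[0,0,0,0],[0,0,0,0],[0,0,0,0]]}}

```text
time_s: 10.4
tcp_pos: [0.5814, -0.1533, 0.1933]
ee_rot: [[-0.916, -0.401, 0.0], [-0.401, 0.916, 0.0], [-0.0, 0.0, -1.0]]
wrist_force: [-0.1, -0.1, -1.3]
gripper_width: 0.005
gripper_force: 0.0
```

{"op": "jog_arm", "data": {"increments": [[0,0,-1,0],[0,0,-1,0],[0,0,-1,0],[0,0,-1,0],[0,0,0,0]]}}

```text
time_s: 10.9
tcp_pos: [0.5828, -0.1537, 0.2766]
ee_rot: [[-0.916, -0.401, 0.007], [-0.402, 0.916, -0.001], [-0.006, -0.004, -1.0]]
wrist_force: [-0.1, -0.9, 0.7]
gripper_width: 0.006
gripper_force: 0.0
```

{"op": "jog_arm", "data": {"increments": [[0.744,0.952,0,0],[0.744,0.952,0,0],[0.744,0.952,0,0],[0.744,0.952,0,0],[0.744,0.952,0,0],[0.744,0.952,0,0],[0.744,0.952,0,0],[0.744,0.952,0,0],[0.744,0.952,0,0],[0,0,0,0]]}}

```text
time_s: 11.9
tcp_pos: [0.3874, -0.0496, 0.2727]
ee_rot: [[-0.915, -0.403, -0.001], [-0.403, 0.915, 0.001], [0.001, 0.001, -1.0]]
wrist_force: [0.1, 0.6, 0.4]
gripper_width: 0.004
gripper_force: 0.0
```

{"op": "jog_arm", "data": {"increments": [[-0.45,0.938,0,0],[-0.45,0.938,0,0],[-0.45,0.938,0,0],[-0.45,0.938,0,0],[-0.45,0.938,0,0],[-0.45,0.938,0,0],[-0.45,0.938,0,0]]}}

```text
time_s: 12.6
tcp_pos: [0.3951, 0.0962, 0.2726]
ee_rot: [[-0.916, -0.401, -0.001], [-0.401, 0.916, -0.0], [0.001, -0.0, -1.0]]
wrist_force: [-0.4, 0.3, -0.1]
gripper_width: 0.007
gripper_force: 0.0
```

{"op": "jog_arm", "data": {"increments": [[-0.45,0.938,0,0],[-0.45,0.938,0,0],[-0.45,0.938,0,0],[-0.45,0.938,0,0],[-0.45,0.938,0,0],[-0.45,0.938,0,0],[-0.45,0.938,0,0],[0,0,0,0],[0,0,0,0],[0,0,0,0]]}}

```text
time_s: 13.6
tcp_pos: [0.3999, 0.2405, 0.273]
ee_rot: [[-0.916, -0.401, -0.001], [-0.401, 0.916, -0.001], [0.001, -0.0, -1.0]]
wrist_force: [-0.5, -0.0, 0.4]
gripper_width: 0.005
gripper_force: 0.0
```

Run:
```python
from station import sense, eyes
import numpy as np,cv2
s=sense();im=eyes.capture('wrist');cv2.imwrite('pics/wr2.png',im)
print(s['tcp_pos'],s['time_s'])
for n in ['stopper_small','stopper_large']:
    print(n,[(np.round(d['centre'],3).tolist(),round(d['conf'],2)) for d in eyes.spot_in('wrist',n)])
```

```text
[0.39993552 0.24053282 0.2729578 ] 13.6
stopper_small [([0.518, 0.241, 0.021], 0.84), ([0.382, 0.248, 0.03], 0.66), ([0.453, 0.239, 0.032], 0.58), ([0.448, 0.17, 0.026], 0.57), ([0.451, 0.428, 0.018], 0.31)]
stopper_large [([0.469, 0.086, 0.034], 0.86)]
```

View pics/wr2.png

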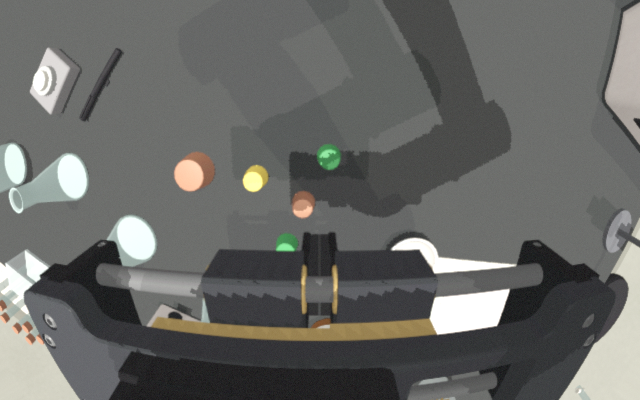

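The wrist view shows the brown small stopper at (303,206) between the greens at (329,157) and (287,244), yellow at (255,179). This agrees with my estimate (0.459, 0.240).

{"op": "jog_arm", "data": {"increments": [[-0.9,-0.39,0,0],[-0.9,-0.39,0,0],[-0.88,-0.39,0,0],[0,0,0.9,0],[0,0,0.9,0],[0,0,0.9,0],[0,0,0.9,0],[0,0,0.9,0],[0,0,0.9,0],[0,0,0,0]]}}

```text
time_s: 14.75
tcp_pos: [0.4572, 0.2396, 0.1631]
ee_rot: [[-0.916, -0.4, -0.004], [-0.4, 0.916, -0.003], [0.005, -0.001, -1.0]]
wrist_force: [-0.2, 0.2, 0.1]
gripper_width: 0.009
gripper_force: 0.0
```

Run:
```python
from station import sense, eyes
import numpy as np,cv2
s=sense();im=eyes.capture('wrist')
c=eyes.get_calibration('wrist');K=np.array(c['camera_matrix']);M=np.array(c['T_tool_cam'])
R=np.array(s['ee_rot']);p=np.array(s['tcp_pos']);o=p+R@M[:3,3]
h=cv2.cvtColor(im,cv2.COLOR_BGR2HSV)
m=((h[...,0]<14)&(h[...,1]>90)&(h[...,2]>110)).astype(np.uint8)
n,_,st,ce=cv2.connectedComponentsWithStats(m)
print(p,s['time_s'])
for i in range(1,n):
    if st[i,4]<100: continue
    q=ce[i];v=np.array([(q[0]-K[0,2])/K[0,0],(q[1]-K[1,2])/K[1,1]]);th=np.linalg.norm(v)
    d=R@M[:3,:3]@np.r_[v/th*np.sin(th),np.cos(th)]
    print(st[i],q,o+d*(.03-o[2])/d[2])
cv2.imwrite('pics/wr3.png',im)
```

```text
[0.45721736 0.23962856 0.16309542] 14.75
[155 121  44  51 943] [183.29162248 142.91410392] [0.46245837 0.10194816 0.03      ]
[306 173  30  37 886] [320.39051919 190.55530474] [0.45394081 0.24132746 0.03      ]
[ 15 279  19  32 228] [ 22.54385965 290.26315789] [ 0.81648657 -0.15622279  0.03      ]
[559 343  52  57 715] [586.64615385 366.8       ] [0.5752229  0.89349711 0.03      ]
[  0 365  27  34 294] [ 14.47619048 382.12244898] [ 1.3101495 -0.3304169  0.03     ]
```

View pics/wr3.png

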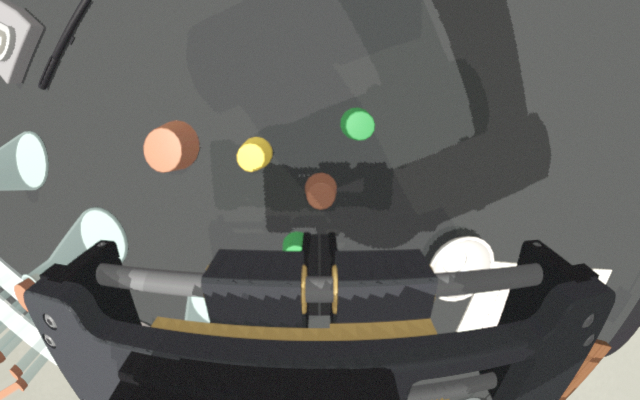

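The brown stopper is at (320,190), directly in line with the fingers. I descend to about 30 mm above it and hold.

{"op": "jog_arm", "data": {"increments": [[0,0,0.8,0],[0,0,0.8,0],[0,0,0.8,0],[0,0,0.8,0],[0,0,0.6,0],[0,0,0.2,0],[0,0,0,0],[0,0,0,0],[0,0,0,0],[0,0,0,0]]}}

```text
time_s: 15.8
tcp_pos: [0.4588, 0.2414, 0.0859]
ee_rot: [[-0.916, -0.401, 0.001], [-0.401, 0.916, 0.001], [-0.001, 0.0, -1.0]]
wrist_force: [-0.8, 0.4, -0.2]
gripper_width: 0.005
gripper_force: 0.0
```

{"op": "jog_arm", "data": {"increments": [[0,0,0,0],[0,0,0,0],[0,0,0,0],[0,0,0,0],[0,0,0,0],[0,0,0,0],[0,0,0,0],[0,0,0,0],[0,0,0,0],[0,0,0,0]]}}

```text
time_s: 16.8
tcp_pos: [0.4585, 0.2411, 0.0852]
ee_rot: [[-0.916, -0.401, -0.0], [-0.401, 0.916, -0.0], [0.0, -0.0, -1.0]]
wrist_force: [0.3, -0.0, 0.3]
gripper_width: -0.0
gripper_force: 0.0
```

{"op": "jog_arm", "data": {"increments": [[0,0,0,0],[0,0,0,0],[0,0,0,0],[0,0,0,0],[0,0,0,0],[0,0,0,0],[0,0,0,0],[0,0,0,0],[0,0,0,0],[0,0,0,0]]}}

```text
time_s: 17.8
tcp_pos: [0.4585, 0.2411, 0.0853]
ee_rot: [[-0.916, -0.401, 0.0], [-0.401, 0.916, 0.0], [-0.0, 0.0, -1.0]]
wrist_force: [0.8, 0.3, 0.6]
gripper_width: 0.006
gripper_force: 0.0
```

{"op": "jog_arm", "data": {"increments": [[0,0,0,0],[0,0,0,0],[0,0,0,0],[0,0,0,0],[0,0,0,0]]}}

```text
time_s: 18.3
tcp_pos: [0.4585, 0.2411, 0.0852]
ee_rot: [[-0.916, -0.401, -0.0], [-0.401, 0.916, -0.0], [0.0, -0.0, -1.0]]
wrist_force: [-0.0, 0.8, -0.0]
gripper_width: 0.007
gripper_force: 0.0
```

```bash
python3 -c "
from station import r
print(r.finish_job())"
```

```text
the job is handed in; nothing more can be done
None
```

I pressed the record button, briefly at about 40 N (more than it needed), then held the fingers about 3 cm above the open flask's mouth and then the small brown stopper for over 2 s each. I handed the job in at 18.3 s, still pointing at the stopper; no verdict came back.

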